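# Turn the top leaf of the insect flip-book

### The job

On the insect stand lies a flip-book: a plywood base with a spine rod in the middle and two rigid leaves on its right-hand half (seen from the robot), the top one left standing ajar. With a fingertip under its tab, turn that top leaf steadily up and over the spine and press it flat on the left-hand half, so that the next leaf shows; push it gently, neither pinching nor flinging it. Leave the next leaf lying flat on the right, do not pick up or shift the book or anything else on the table, and finish with the hand clear.

Things in the scene. Friction and masses are not known exactly. Their poses are not given: they have to be found in the camera images.
- flipbook: Flip-book, 1.8 kg, loose on the table on rubber feet. Origin: centre of its underside. x runs along the spine (away from the robot at yaw 0), y to its left half, z up. Plywood base 236 (x) x 290 (y) mm; on it, 9 to 145 mm either side of the spine, two platforms with tops 34 mm above the table. Both leaves start on the right half (-y).
- spine (a point): Middle of the spine rod, the hinge axis of both leaves: it runs along the flip-book's x at y = 0, 38 mm above the table, between two aluminium end blocks at x = +-110 mm that are 46 mm high. Axes as the flip-book's.
- top_leaf (a joint): Angle of the top leaf about the rod, rad: 0 flat on the right half (on the next leaf), 1.57 upright, 3.14 (its stop) flat on the left half. Starts ajar, 0.1 to 0.5. Rigid grey sheet 4 mm thick, about 0.16 kg, 200 mm along the spine, reaching 148 mm from the rod, its tab 172 mm. Friction washers hold it at any angle; 2 to 3 N at the tab moves it.
- top_leaf_tab (a point): Centre of the top leaf's tab, mid-thickness, 160 mm from the rod and 50 mm from the spine's middle towards flip-book -x. Tab 50 mm wide, sticks out 24 mm. Turns with the leaf: -y outward along the leaf, z out of the face up at the start. The sheet's underside is in the rod's axis plane: 38 mm above the table at angle 0, where the tab overhangs the base by 27 mm; at 3.14 that face is up, at 38 mm.
- next_leaf (a joint): Angle of the next leaf about the same rod, same meaning, sheet and friction. It lies at 0 on the right-hand platform, 34 to 38 mm above the table, and must stay there.
- next_leaf_tab (a point): Centre of the next leaf's tab, mid-thickness: 160 mm from the rod and 50 mm from the spine's middle towards flip-book +x; 50 mm wide, sticks out 24 mm. 50 mm of plain leaf edge lies between the two tabs.
- flask_tall: Bystander: square clear rearing flask with a yellow screw cap, 44 x 44 mm, 108 mm tall, standing. Origin: centre of its underside.
- flask_short: Bystander: square clear rearing flask with a yellow screw cap, 50 x 50 mm, 88 mm tall, standing. Origin: centre of its underside.
- petri_dish: Bystander: clear lidded petri dish with a beetle, 86 mm across, 18 mm high. Origin: centre of its underside.
- viewing_pot: Bystander: clear round lidded pot, 52 mm across, 55 mm high. Origin: centre of its underside.
- magnifier: Bystander: hand magnifier lying flat, lens 74 mm across, black handle reaching to 133 mm from the lens centre along its -x. Origin: under the lens centre. Up to 14 mm high.
- forceps: Bystander: steel forceps lying flat, 123 mm long along their x, 15 mm wide, 9 mm high. Origin: under their middle.
- card_box: Bystander: flat clear box of specimen cards, 74 (x) x 105 (y) mm, 22 mm high. Origin: centre of its underside.

How it is judged:
By the outcome, as a careful person would: the job done as asked, in the order asked, and still so for the second after the job is handed in, with the robot touching nothing.
It also fails if it takes over 45 s, if anything falls off the work surface, if the arm or the gripper's body presses on something with over 40 N, if the wrist force passes 120 N, or if a joint passes its speed limit or range.

### The arm

A 7-joint arm with a two-finger parallel gripper is mounted at the origin on the work surface. World frame = base frame: x ahead of the robot, y to its left, z up, the work surface at z = 0. Lengths are in mm, angles in rad, forces in N, time in s.
With the tool pointing down it reaches from about 400 to 875 mm from the base axis. Payload 4.4 kg.
Tool frame: the origin (TCP) lies at the very end of the fingers, on their centre line; the grasp point (between the pads) lies ctrl.grip_depth behind it (ctrl.grip_depth is the distance from the TCP to the grasp point, in mm); y points along the fingers, x is the direction in which the jaws open and shut, and the axes are right-handed (so a half turn about y gives the same grasp; the last joint's range is limited). The gripper opens to 85 mm and grips with 20 to 120 N. Pads are 22 mm wide; open, the fingers measure 114 mm over their backs; the gripper's body (76 mm by 85 mm) begins 54 mm behind the grasp point. The pads swing forward as they close: fully open they stand 13 mm farther back than shut.
Start: joints at [1.098, 0.628, 0.038, 1.517, -0.027, 0.996, -0.02], TCP at [257.215, -596.957, 231.313] pointing down, gripper open.
Joint ranges: [-3.06, 3.06], [-0.37, 2.12], [-1.25, 1.32], [0.18, 2.47], [-1.1, 4.24], [0.23, 1.98], [-2.94, 2.94]. Speed limits (rad/s): [2.57, 2.57, 3.14, 3.14, 3.14, 3.14, 3.14].

### API

Orientations are given as [roll, pitch, yaw] about the fixed x, y, z axes, in that order (R = Rz(yaw) Ry(pitch) Rx(roll)).
In Python, from cell import ctrl gives the robot as it stands.
- The arm moves only by the tool apply_moves, never from a script. Its argument "motion" is a list of rows, each a list of 5 numbers: the shift along the tool's x, y, z in cm, then the turn about the tool's y in rad, then the finger opening in cm, from 0 to 8.54. In form: [[tx, ty, tz, roll, hand], ...]. A call has 1 to 20 rows; each row is the pose to reach, as a shift and turn from the pose commanded when the call began, along the tool's axes at that moment; what a row does not reach only later rows make up. A row lasts 1/8 s, in which the tool goes at most 62.5 mm and 10.7 degrees, less where a joint would pass 70% of its speed; a pose out of reach is approached as far as the arm can. A call with a gripper value outside its range is refused whole. The fingers move at their own pace and stop on an object; the grip force is fixed at half the most. Time passes only in rows, so rows that repeat a pose let the fingers close. It gives the time, the measured TCP pose, the force and the opening at its end, in the units of the state.
- ctrl.read_state(): the state, without advancing time (a new reading comes with each control period).
- ctrl.get_image(name): name is "side" or "top"; returns a dict with "image" (400x640x3 uint8, red, green, blue), "vfov" (degrees; the focal length in pixels is half the picture's height over the tangent of half this angle, whatever the lens; pixels are square), "cx", "cy" (the principal point, pixels), "extrinsics" (4x4, takes a point from world to camera coordinates). Camera axes: x right, y up, looking along -z (the intrinsics and any distortion apply to the point x, -y, -z); pixel columns grow to the right and rows downward; lengths in mm; the calibration is good to about 2 mm. A picture is of the moment at which its call begins. There is no depth.
- ctrl.finish_job(): hands the job in, once; it reports no verdict.
Trained networks look in a picture, given as the dict that the camera call returned (one of the last four; its "shot" number tells which), for a name from the list of things; names that differ only in an ending like _2 or _b are one class to them, and where a whole thing is asked for, a point or a joint stands for the part that bears it (a point fixed in the world has none). Each returns a list of dicts, best first, with "confidence" (0 to 1); they miss things now and then, are a little off and sometimes report something else, mostly with a low value. They report only what shows in the picture. A call takes as long as a camera call.
- ctrl.search_frame(picture, query): "location" ([x, y, z] in mm, in world coordinates, good to about 4 mm: the middle of the surface that is visible of it).
- ctrl.mark_of(picture, query): "location" ([x, y, z] in mm, in world coordinates, good to about 4 mm: a listed point, or the origin of a listed thing).
The state is a dict: "clock": time; "qpos": joint angles; "qd": joint speeds; "tau": joint torques, N m; "eef_pos": TCP position; "tool_rot": TCP orientation; "force": force on the tool from outside, world axes, zero at the start; "torque": the same for the moment, N m; "width": finger opening in mm.
Only numpy, scipy, OpenCV 4.12 (cv2) and the standard library are available. Lean on these libraries where they do the work, as an engineer would, in place of code of your own. Each camera call takes 0.05 s, during which the arm holds its last target.

## Working session

There is one attempt and no reset: what is moved stays moved. The work goes in short steps, Python scripts to look and compute and a tool call to move; the robot and the scene stay as the last step left them, time stands still between calls to the robot, and variables do not carry over. Pictures are saved under pics/ and viewed, and the job is handed in when it is done.

Besides the shell and the picture viewer there is one more tool, called after "Call:" by a JSON object that holds its "name" and its "arguments". apply_moves: Moves the arm, as the interface text tells. Its arguments: {"type":"object","properties":{"motion":{"type":"array","items":{"type":"array","items":{"type":"number"}}}},"required":["motion"]}

```bash
mkdir -p pics; ls
python3 - <<'E'
from cell import ctrl
import cv2
s=ctrl.read_state(); print(s['clock'],s['eef_pos'],s['tool_rot'],s['width'],s['force'],ctrl.grip_depth)
for n in ['top','side']:
    p=ctrl.get_image(n); cv2.imwrite(f'pics/{n}0.png',p['image'][:,:,::-1])
    print(n,p['vfov'],p['cx'],p['cy'],p['extrinsics'].tolist() if hasattr(p['extrinsics'],'tolist') else p['extrinsics'], [k for k in p])
    for q in ['flipbook','spine','top_leaf_tab','next_leaf_tab','top_leaf','flask_tall','flask_short','petri_dish','viewing_pot','magnifier','forceps','card_box']:
        try:
            r=ctrl.mark_of(p,q); print(q,[( [round(v) for v in d['location']],round(d['confidence'],2)) for d in r[:2]])
        except Exception as e: print(q,e)
print(ctrl.read_state()['clock'])
E
```

```text
pics
0.0 [ 256.96800149 -596.36900449  230.38373941] [-1.57082068  0.00190097 -1.16400206] 85.4797138326465 [ 0.89453432 -0.07122914 -0.03220984] 18.700000000000003
top 57.885819388537506 322.0177505235122 200.77268745757806 [[-0.020462972353449783, -0.9996817374321834, 0.01475434197220743, 49.79850055222176], [0.9936916342654053, -0.018708370429065105, 0.11057546231798981, -554.2446375245579], [-0.11026424059236181, 0.016923968815256457, 0.9937582082811343, -706.3128551938753], [0.0, 0.0, 0.0, 1.0]] ['image', 'vfov', 'cx', 'cy', 'extrinsics', 'shot']
flipbook [([530, -20, 2], 0.92), ([690, -128, 0], 0.41)]
spine [([535, -16, 39], 0.92), ([613, -271, 4], 0.46)]
top_leaf_tab [([495, -174, 73], 0.75), ([589, -170, 36], 0.65)]
next_leaf_tab [([591, -171, 35], 0.76)]
top_leaf it knows: card_box, flask_short, flask_tall, flipbook, forceps, magnifier, next_leaf_tab, petri_dish, spine, top_leaf_tab, viewing_pot
flask_tall [([407, 219, 2], 0.68)]
flask_short [([537, 264, -6], 0.8), ([494, -176, 71], 0.22)]
petri_dish [([694, 27, 2], 0.95), ([591, -169, 35], 0.17)]
viewing_pot [([691, -129, -
[... 389 characters left out ...]
18], [-0.2339220405286774, 0.6224718120048502, 0.746866334904913, -657.142605721019], [0.0, 0.0, 0.0, 1.0]] ['image', 'vfov', 'cx', 'cy', 'extrinsics', 'shot']
flipbook [([531, -16, 0], 0.82)]
spine [([532, -18, 42], 0.63)]
top_leaf_tab [([499, -179, 69], 0.66), ([690, -131, -3], 0.19)]
next_leaf_tab []
top_leaf it knows: card_box, flask_short, flask_tall, flipbook, forceps, magnifier, next_leaf_tab, petri_dish, spine, top_leaf_tab, viewing_pot
flask_tall [([410, 213, -1], 0.61)]
flask_short [([534, 267, -3], 0.76)]
petri_dish [([698, 29, 3], 0.78)]
viewing_pot [([690, -128, -1], 0.77)]
magnifier [([352, 107, -5], 0.91)]
forceps [([392, -152, -1], 0.66)]
card_box [([614, -272, 4], 0.85)]
1.2
```

View pics/top0.png

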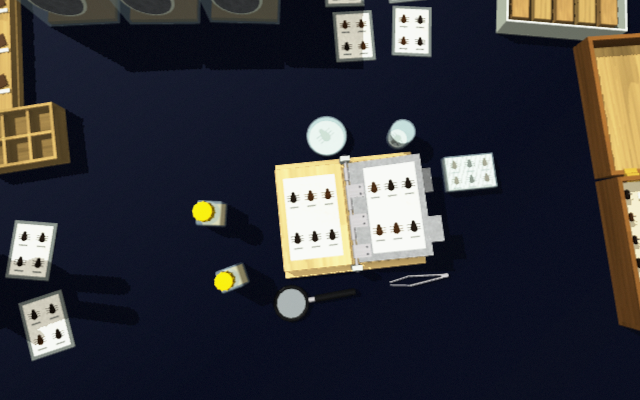

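View pics/side0.png

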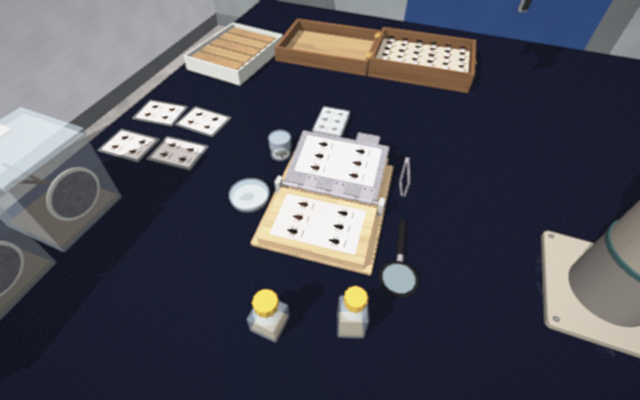

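```bash
cat > h.py <<'E'
import numpy as np,cv2
def proj(p,X):
    X=np.atleast_2d(X).astype(float);E=np.array(p['extrinsics']);c=X@E[:3,:3].T+E[:3,3]
    f=200/np.tan(np.radians(p['vfov'])/2)
    return np.c_[p['cx']+f*c[:,0]/-c[:,2], p['cy']+f*(-c[:,1])/-c[:,2]]
def book(c,yaw,L):
    L=np.atleast_2d(L).astype(float);R=np.array([[np.cos(yaw),-np.sin(yaw)],[np.sin(yaw),np.cos(yaw)]])
    return np.c_[L[:,:2]@R.T+np.array(c),L[:,2]]
def leaf(th,x,r,up=0): # local
    return [x,-r*np.cos(th)+up*np.sin(th),38+r*np.sin(th)+up*np.cos(th)]
def draw(p,c,yaw,th,fn,box,s):
    im=np.ascontiguousarray(p['image'][:,:,::-1]);x0,y0,x1,y1=box
    im=cv2.resize(im[y0:y1,x0:x1],None,fx=s,fy=s,interpolation=cv2.INTER_CUBIC)
    def poly(L,col):
        q=(proj(p,book(c,yaw,L))-[x0,y0]+.5)*s
        cv2.polylines(im,[np.int32(np.round(q))],True,col,1,cv2.LINE_AA)
    poly([[-118,-145,0],[118,-145,0],[118,145,0],[-118,145,0]],(255,0,0))
    poly([[-110,9,34],[110,9,34],[110,145,34],[-110,145,34]],(0,255,255))
    poly([[-110,0,46],[110,0,46]],(0,0,255))
    T=[leaf(th,*a,4) for a in [(-100,10),(-100,148),(-75,148),(-75,172),(-25,172),(-25,148),(100,148),(100,10)]]
    poly(T,(0,255,0)); poly([[25,-148,38],[25,-172,38],[75,-172,38],[75,-148,38]],(255,0,255))
    cv2.imwrite(fn,im)
E
python3 - <<'E'
from cell import ctrl
from h import *
p=ctrl.get_image('top'); draw(p,(533,-17),.07,.2,'pics/t1.png',(260,130,460,290),4)
p=ctrl.get_image('side'); draw(p,(533,-17),.07,.2,'pics/s1.png',(240,120,410,280),4)
E
```

```text
(no output)
```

View pics/t1.png

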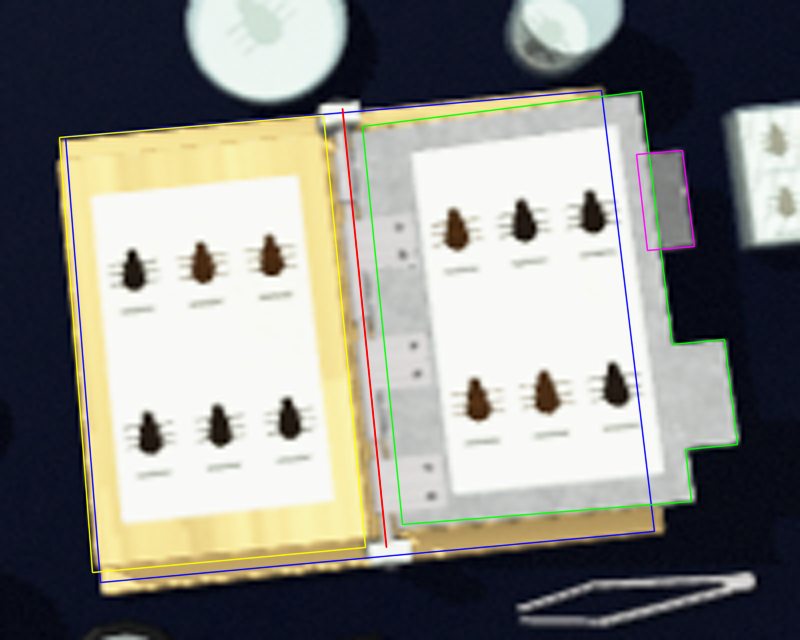

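View pics/s1.png

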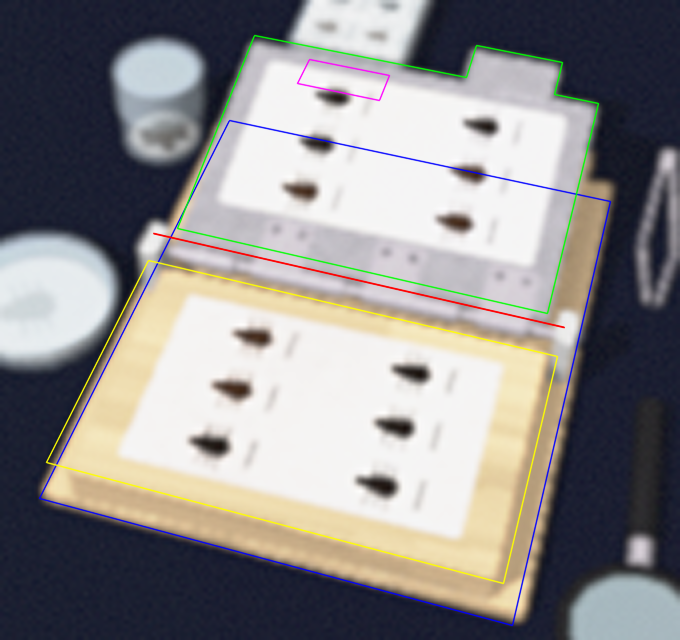

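Call:
{"name": "apply_moves", "arguments": {"motion": [[-3, 0, 4.5, -0.15, 4], [-6, 0, 9, -0.3, 0], [-9, 1, 13.5, -0.45, 0], [-12, 2, 18, -0.6, 0], [-15, 4, 22.5, -0.75, 0], [-18, 6, 27, -0.9, 0], [-21, 8, 31.5, -1.05, 0], [-23.5, 9.5, 35.2, -1.15, 0], [-24.6, 10, 36.8, -1.244, 0], [-24.6, 10, 36.8, -1.244, 0], [-24.6, 10, 36.8, -1.244, 0]]}}

```text
clock: 2.68
eef_pos: [496.9, -227.9, 131.7]
tool_rot: [-1.573, 0.0, 0.076]
force: [-0.7, -0.1, -0.2]
width: 0.1
```

Run:
```python
from cell import ctrl
from h import *
s=ctrl.read_state(); print(s['clock'],s['eef_pos'],s['tool_rot'],s['width'],s['force'],s['qpos'])
p=ctrl.get_image('top'); draw(p,(531,-17),.08,.2,'pics/t2.png',(260,130,460,290),4)
p=ctrl.get_image('side'); cv2.imwrite('pics/s2.png',p['image'][:,:,::-1])
```

```text
2.675 [ 496.90785683 -227.93754405  131.74377821] [-1.57257288e+00  4.52674757e-04  7.58866430e-02] 0.07317481129404495 [-0.67283675 -0.09544077 -0.19050627] [ 0.55360792  0.62791147 -0.26682497  1.89828135  0.26230382  0.64880424
  0.20108522]
```

View pics/t2.png

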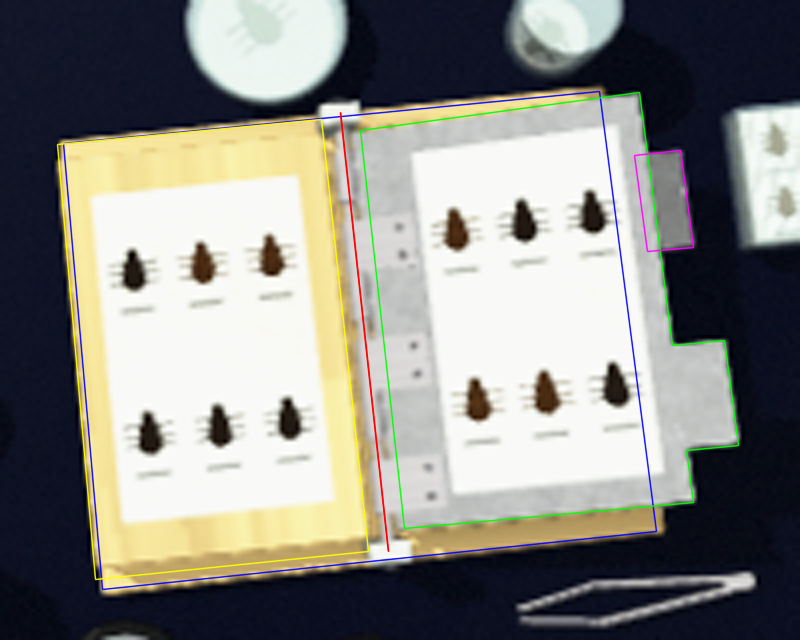

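View pics/s2.png

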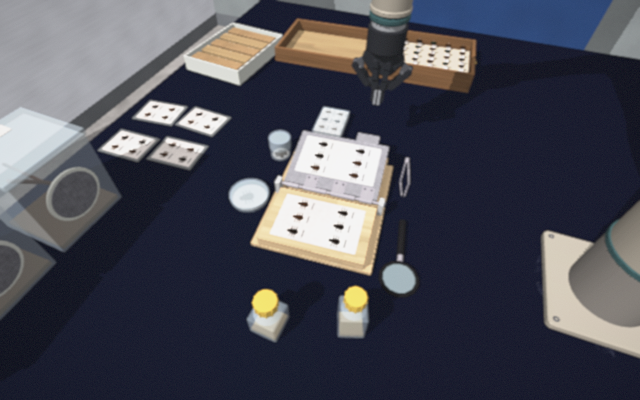

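Call:
{"name": "apply_moves", "arguments": {"motion": [[0, 2, 0, 0, 0], [0, 5, 0, 0, 0], [0, 7, 0, 0, 0], [0, 7.6, 0.5, 0, 0], [0, 7.6, 1.2, 0, 0], [0, 7.6, 1.8, 0, 0], [0, 7.6, 2, 0, 0], [0, 7.6, 2, 0, 0]]}}

```text
clock: 3.78
eef_pos: [496.6, -205.4, 55.8]
tool_rot: [-1.571, -0.001, 0.08]
force: [0.5, -0.2, -0.2]
width: -0.3
```

Call:
{"name": "apply_moves", "arguments": {"motion": [[0, 0, 0.2, 0, 0], [0, 0, 0.4, 0, 0], [0, 0, 0.5, 0, 0], [0, 0, 0.5, 0, 0]]}}

```text
clock: 4.28
eef_pos: [495.9, -201.3, 55.4]
tool_rot: [-1.572, -0.0, 0.079]
force: [0.2, -3.3, -0.4]
width: 0.1
```

Run:
```python
from cell import ctrl
from h import *
s=ctrl.read_state(); print(s['clock'],s['eef_pos'],s['tool_rot'],s['force'])
p=ctrl.get_image('side'); draw(p,(531,-17),.08,.2,'pics/s3.png',(240,60,440,210),4)
```

```text
4.275 [ 495.90873764 -201.31646644   55.368938  ] [-1.57170806e+00 -1.94243198e-04  7.93033092e-02] [ 0.24479709 -3.30827668 -0.3966107 ]
```

View pics/s3.png

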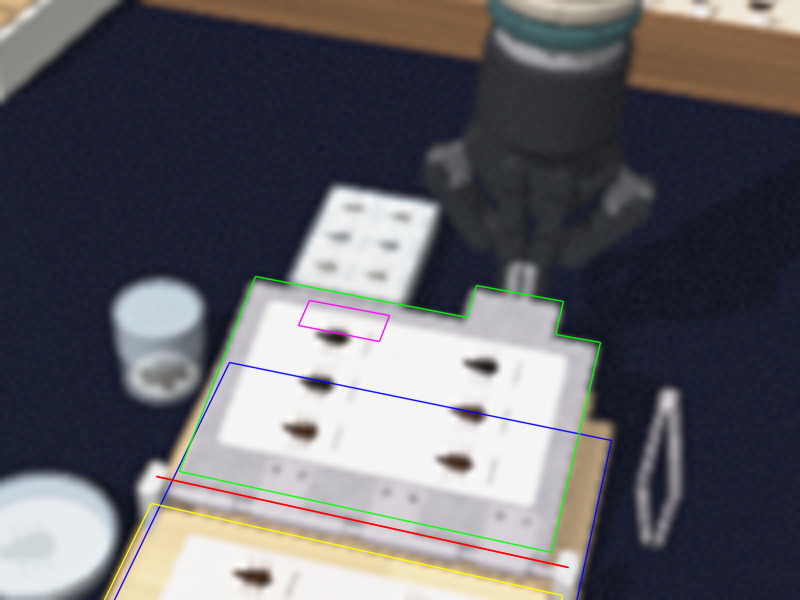

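Call:
{"name": "apply_moves", "arguments": {"motion": [[0, -0.3, 0.2, 0, 0], [0, -0.6, 0.3, 0, 0], [0, -0.9, 0.4, 0, 0], [0, -0.9, 0.4, 0, 0]]}}

```text
clock: 4.82
eef_pos: [495.7, -199.1, 64.9]
tool_rot: [-1.574, -0.001, 0.078]
force: [0.2, -7.3, 2.1]
width: -0.2
```

Run:
```python
from cell import ctrl
from h import *
s=ctrl.read_state(); print(s['clock'],s['eef_pos'],s['tool_rot'],s['force'])
p=ctrl.get_image('side'); draw(p,(531,-17),.08,.25,'pics/s4.png',(240,60,440,210),4)
```

```text
4.825 [ 495.73615596 -199.10176833   64.93611817] [-1.57388457e+00 -7.75271680e-04  7.81443596e-02] [ 0.24451235 -7.2600594   2.14762754]
```

View pics/s4.png

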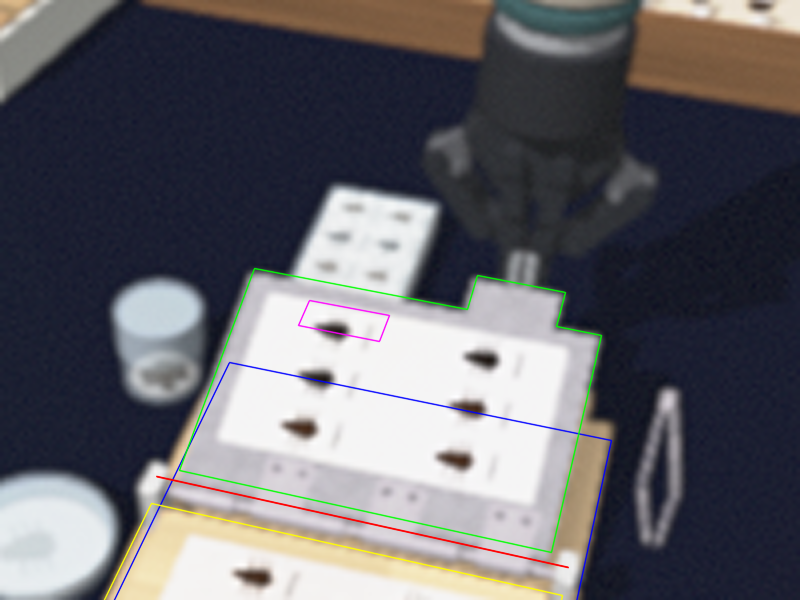

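Call:
{"name": "apply_moves", "arguments": {"motion": [[0, -0.4, 0.1, 0, 0], [0, -0.7, 0.2, 0, 0], [0, -1.4, 0.4, 0, 0], [0, -2.0, 0.65, 0, 0], [0, -2.7, 0.9, 0, 0], [0, -3.3, 1.2, 0, 0], [0, -3.3, 1.2, 0, 0]]}}

```text
clock: 5.75
eef_pos: [494.8, -187.3, 98.4]
tool_rot: [-1.574, -0.001, 0.078]
force: [-1.0, -7.8, 4.9]
width: -0.1
```

Run:
```python
from cell import ctrl
from h import *
s=ctrl.read_state(); print(s['clock'],s['eef_pos'],s['tool_rot'],s['force'])
p=ctrl.get_image('side'); draw(p,(531,-17),.08,.45,'pics/s5.png',(240,60,440,210),4)
```

```text
5.75 [ 494.76840462 -187.31276912   98.40943988] [-1.57446967e+00 -1.02067780e-03  7.82091821e-02] [-1.02091988 -7.80372934  4.94077237]
```

View pics/s5.png

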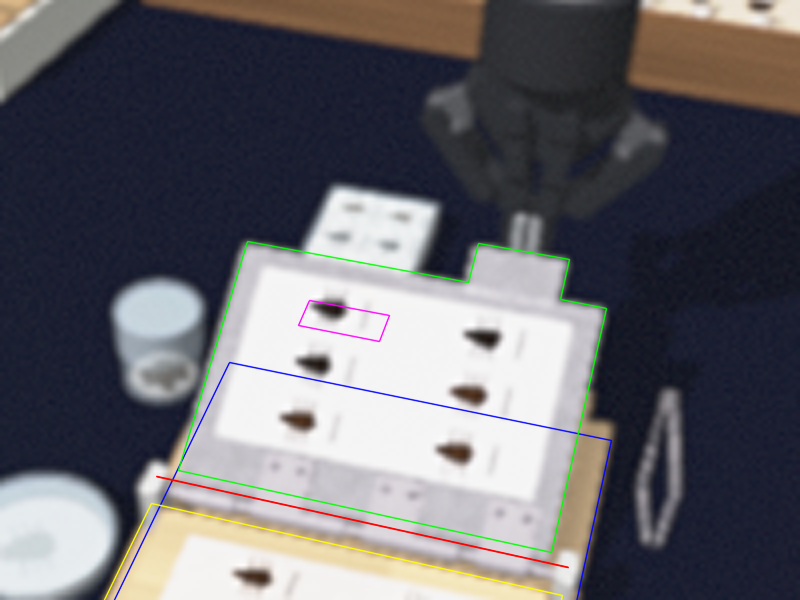

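Run:
```python
import numpy as np
y0,z0=-172*np.cos(.45),23+172*np.sin(.45)
for t in np.arange(.52,1.6,.07):
  print(round(t,2), round((23+172*np.sin(t)-z0)/-10,1), round((-172*np.cos(t)-y0)/10,1))
y0,z0=-157*np.cos(1.57),38+157*np.sin(1.57)
print()
for t in np.arange(1.57,3.2,.0785):
  print(round(t,2), round((38+157*np.sin(t)-z0)/-10,1), round((-157*np.cos(t)-y0)/10,1))
```

```text
0.52 -1.1 0.6
0.59 -2.1 1.2
0.66 -3.1 1.9
0.73 -4.0 2.7
0.8 -4.9 3.5
0.87 -5.7 4.4
0.94 -6.4 5.3
1.01 -7.1 6.3
1.08 -7.7 7.4
1.15 -8.2 8.5
1.22 -8.7 9.6
1.29 -9.0 10.7
1.36 -9.3 11.9
1.43 -9.5 13.1
1.5 -9.7 14.3
1.57 -9.7 15.5

1.57 -0.0 0.0
1.65 0.0 1.2
1.73 0.2 2.5
1.81 0.4 3.7
1.88 0.8 4.8
1.96 1.2 6.0
2.04 1.7 7.1
2.12 2.3 8.2
2.2 3.0 9.2
2.28 3.7 10.2
2.36 4.6 11.1
2.43 5.5 11.9
2.51 6.5 12.7
2.59 7.5 13.4
2.67 8.6 14.0
2.75 9.7 14.5
2.83 10.8 14.9
2.9 12.0 15.3
2.98 13.2 15.5
3.06 14.4 15.7
3.14 15.7 15.7
```

Call:
{"name": "apply_moves", "arguments": {"motion": [[0, -0.6, 0.3, 0, 0], [0, -1.1, 0.6, 0, 0], [0, -2.1, 1.2, 0, 0], [0, -3.1, 1.9, 0, 0], [0, -4.0, 2.7, 0, 0], [0, -4.9, 3.5, 0, 0], [0, -5.7, 4.4, 0, 0], [0, -6.4, 5.3, 0, 0], [0, -7.1, 6.3, 0, 0], [0, -7.7, 7.4, 0, 0], [0, -8.2, 8.5, 0, 0], [0, -8.7, 9.6, 0, 0], [0, -9.0, 10.7, 0, 0], [0, -9.3, 11.7, 0, 0], [0, -9.5, 12.5, 0, 0], [0, -9.5, 12.8, 0, 0], [0, -9.5, 12.8, 0, 0]]}}

```text
clock: 7.92
eef_pos: [484.3, -56.6, 192.2]
tool_rot: [-1.57, 0.0, 0.08]
force: [-0.0, -1.0, 0.4]
width: -0.3
```

Run:
```python
from cell import ctrl
from h import *
s=ctrl.read_state(); print(s['clock'],s['eef_pos'],s['tool_rot'],s['force'])
p=ctrl.get_image('side'); draw(p,(531,-17),.08,1.42,'pics/s6.png',(240,60,440,210),4)
```

```text
7.925 [484.26857334 -56.57448278 192.2262704 ] [-1.57039525e+00  1.65289187e-04  8.02702235e-02] [-0.01267556 -1.04438897  0.36191303]
```

View pics/s6.png

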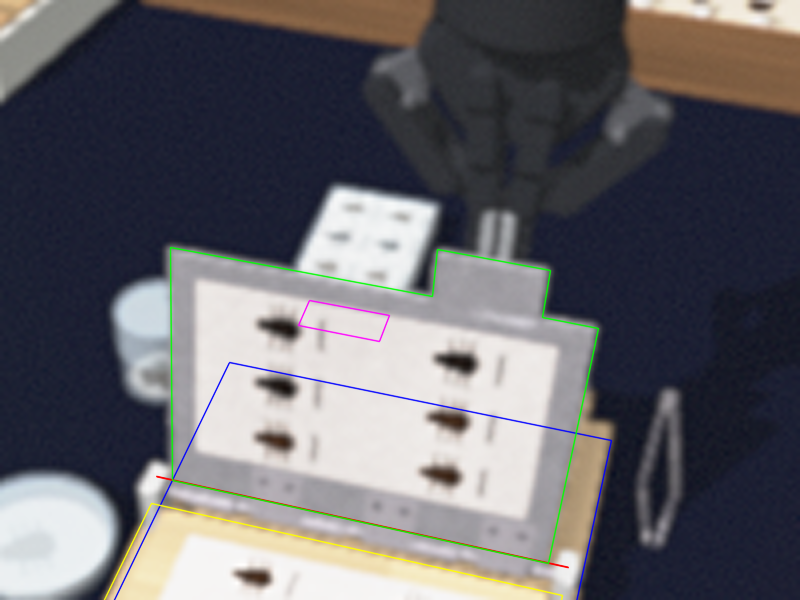

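Call:
{"name": "apply_moves", "arguments": {"motion": [[0, -0.1, 0.6, 0, 0], [0, -0.2, 1.5, 0, 0], [0, -0.2, 2.6, 0, 0], [0, -0.1, 3.8, 0, 0], [0, 0.1, 5.1, 0, 0], [0, 0.3, 6.3, 0, 0], [0, 0.7, 7.4, 0, 0], [0, 1.1, 8.6, 0, 0], [0, 1.6, 9.7, 0, 0], [0, 2.2, 10.8, 0, 0], [0, 2.9, 11.8, 0, 0], [0, 3.6, 12.8, 0, 0], [0, 4.5, 13.7, 0, 0], [0, 5.4, 14.5, 0, 0], [0, 6.0, 15.0, 0, 0], [0, 6.4, 15.3, 0, 0], [0, 6.4, 15.3, 0, 0]]}}

```text
clock: 10.1
eef_pos: [472.0, 95.6, 128.0]
tool_rot: [-1.571, 0.0, 0.08]
force: [-0.4, -0.2, 0.7]
width: -0.1
```

Run:
```python
from cell import ctrl
from h import *
s=ctrl.read_state(); print(s['clock'],s['eef_pos'],s['tool_rot'],s['force'])
d=s['eef_pos'][:2]-np.array([531,-17]);ly=-np.sin(.08)*d[0]+np.cos(.08)*d[1]+11;print(ly,np.pi-np.arctan2(s['eef_pos'][2]-38,ly),np.hypot(s['eef_pos'][2]-38,ly))
p=ctrl.get_image('side'); draw(p,(531,-17),.08,2.5,'pics/s7.png',(220,60,420,210),4)
```

```text
10.1 [471.9536248   95.64458565 128.03971103] [-1.57085737e+00  4.92050187e-04  8.02331766e-02] [-0.40035486 -0.21002118  0.6633713 ]
128.00298818800024 2.5285758619502765 156.49892826120686
```

View pics/s7.png

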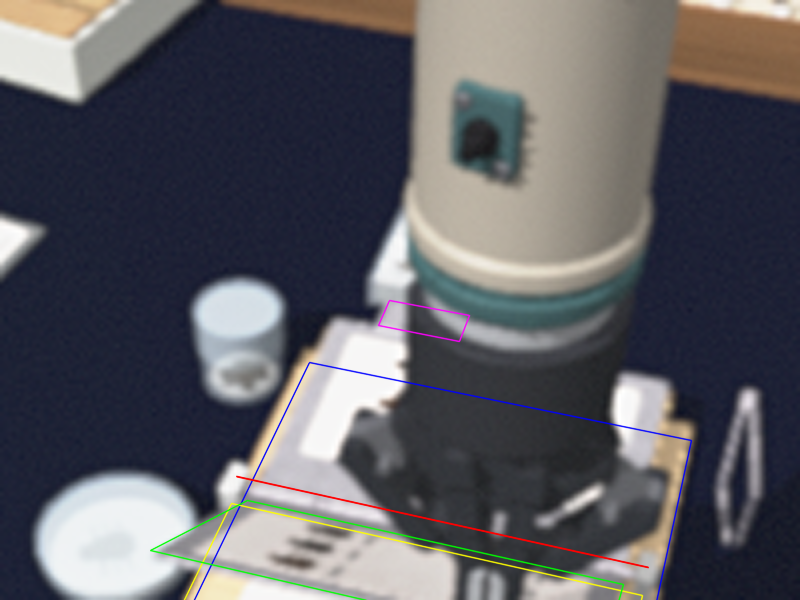

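Call:
{"name": "apply_moves", "arguments": {"motion": [[0, 0.4, 0.3, 0, 0], [0, 1.0, 0.7, 0, 0], [0, 2.0, 1.2, 0, 0], [0, 3.1, 1.7, 0, 0], [0, 4.2, 2.1, 0, 0], [0, 5.4, 2.5, 0, 0], [0, 6.6, 2.7, 0, 0], [0, 7.6, 2.9, 0, 0], [0, 8.2, 2.9, 0, 0], [0, 8.6, 2.9, 0, 0], [0, 8.6, 2.9, 0, 0]]}}

```text
clock: 11.52
eef_pos: [469.6, 124.2, 42.1]
tool_rot: [-1.571, 0.0, 0.08]
force: [-0.0, -0.2, -0.5]
width: -0.0
```

Call:
{"name": "apply_moves", "arguments": {"motion": [[0, 0.2, 0, 0, 0], [0, 0.4, 0, 0, 0], [0, 0.5, 0, 0, 0], [0, 0.5, 0, 0, 0]]}}

```text
clock: 12.02
eef_pos: [469.9, 124.3, 37.9]
tool_rot: [-1.571, -0.001, 0.08]
force: [-0.9, -0.6, 6.9]
width: -0.1
```

Call:
{"name": "apply_moves", "arguments": {"motion": [[0, 0.1, 0, 0, 0], [0, 0.2, 0, 0, 0], [0, 0.2, 0, 0, 0], [0, 0.2, 0, 0, 0]]}}

```text
clock: 12.52
eef_pos: [470.0, 124.4, 37.5]
tool_rot: [-1.571, -0.002, 0.08]
force: [-4.2, -1.2, 27.6]
width: -0.1
```

Call:
{"name": "apply_moves", "arguments": {"motion": [[0, -0.5, 0, 0, 0], [0, -2, 0, 0, 0], [0, -6, 0, 0, 0], [0, -12, 0, 0, 0], [0, -18, 0, 0, 0], [0, -23, -5, 0, 0], [0, -23, -11, 0, 0], [0, -23, -17, 0, 0], [0, -23, -23, 0, 0], [0, -23, -29, 0, 0], [0, -23, -35, 0, 0], [0, -23, -40, 0, 0], [0, -23, -40, 0, 0], [0, -23, -40, 0, 0]]}}

```text
clock: 14.28
eef_pos: [501.6, -273.3, 265.4]
tool_rot: [-1.569, 0.0, 0.08]
force: [-0.2, -0.2, 0.9]
width: 0.1
```

Run:
```python
from cell import ctrl
from h import *
s=ctrl.read_state(); print(s['clock'],s['eef_pos'],s['force'],s['qd'])
for n,b in [('top',(220,130,460,300)),('side',(200,120,420,350))]:
    p=ctrl.get_image(n); draw(p,(531,-17),.08,3.14159,f'pics/{n}8.png',b,3)
    for q in ['flipbook','spine','top_leaf_tab','next_leaf_tab','flask_tall','flask_short','petri_dish','viewing_pot','magnifier','forceps','card_box']:
        r=ctrl.mark_of(p,q); print(q,[( [round(v) for v in d['location']],round(d['confidence'],2)) for d in r[:1]])
```

```text
14.275 [ 501.57032797 -273.26654694  265.44159901] [-0.16210042 -0.15728555  0.91533851] [-0.02369063 -0.0097329  -0.01494924  0.01122189 -0.00131076 -0.00401511
  0.00030764]
flipbook [([529, -22, -1], 0.71)]
spine [([534, -15, 39], 0.57)]
top_leaf_tab [([466, 142, 41], 0.71)]
next_leaf_tab [([593, -172, 35], 0.67)]
flask_tall [([408, 220, 3], 0.93)]
flask_short [([535, 268, -2], 0.94)]
petri_dish [([698, 27, 3], 0.61)]
viewing_pot [([692, -126, -1], 0.98)]
magnifier [([350, 107, -2], 0.88)]
forceps [([394, -150, -4], 0.52)]
card_box [([610, -269, 2], 0.95)]
flipbook [([529, -18, 2], 0.79)]
spine [([534, -15, 37], 0.79)]
top_leaf_tab [([470, 137, 37], 0.7)]
next_leaf_tab [([596, -171, 31], 0.96)]
flask_tall [([406, 214, 0], 0.65)]
flask_short [([531, 265, -4], 0.76)]
petri_dish [([695, 30, 2], 0.9)]
viewing_pot [([690, -127, 0], 0.96)]
magnifier [([350, 106, -3], 0.68)]
forceps [([394, -151, -5], 0.64)]
card_box [([617, -274, 1], 0.74)]
```

View pics/top8.png

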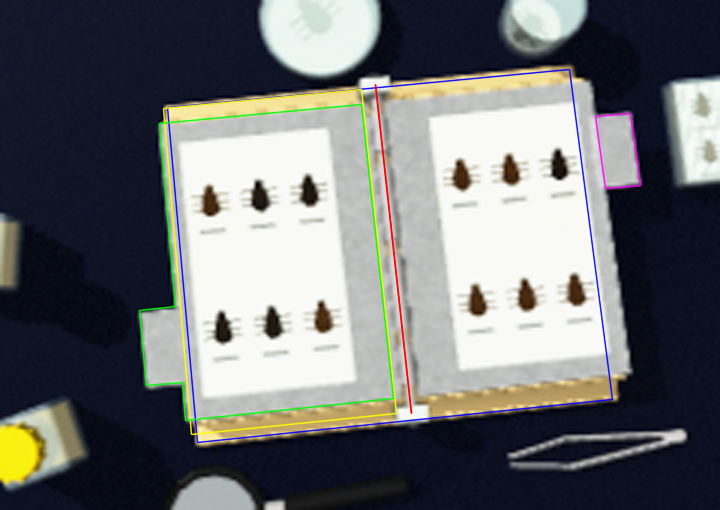

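View pics/side8.png

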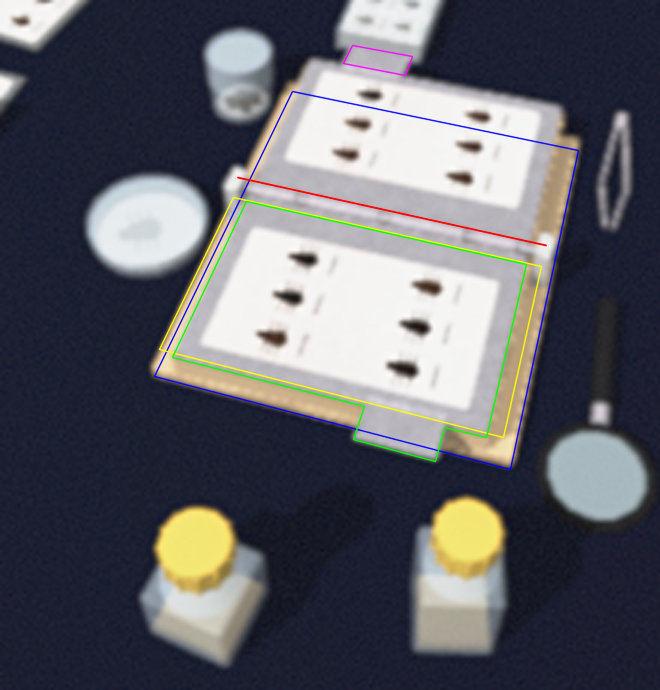

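Run:
```python
from cell import ctrl
print(ctrl.finish_job())
```

```text
the job is handed in; nothing more can be done
None
```

The top leaf is turned over the spine and lies flat on the left half, and the next leaf shows on the right. I handed the job in at about 14–15 s with the hand clear. `finish_job` gave no verdict.

**How it was done:** With the gripper closed, I put the fingertip below and outside the tab's edge. From there I followed the tab's arc in steady steps from about 0.2 rad to flat, pushing with about 8 N or less, then pressed the leaf down. The tool can only point straight down, so until the leaf was upright the finger's side pushed on the tab's outer lower edge. After that the finger's end pushed on the tab.

**Last checks:**
- **Leaf:** In both cameras the drawn outline at 3.14 rad matches it. The fingertip met it at 37.9 mm, against the 38 mm expected.
- **Next leaf:** It lies flat on the right, with its tab where it was before.
- **Book and other items:** Their positions agree with the start within the networks' few millimetres.
- **Hand:** It was 265 mm above the table, off to the right of the book, and reading about 1 N or less.

**Off plan:** The last press reached 27.6 N, more than the 12 N or so I aimed for. It was the fingertip pressing down on the leaf already lying flat, and no shift of the book showed afterwards.

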